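# Slide the blank under the clamping bridge

## Robot

A 6-joint arm with a two-finger parallel gripper is mounted at the origin on a cart in front of the work surface, level with it; the furniture and walls round the work are solid. World frame = base frame: x ahead of the robot, y to its left, z up, the work surface at z = 0. Lengths are in mm, angles in rad, forces in N, time in s.
With the tool pointing down it reaches from about 300 to 875 mm from the base axis. Payload 4.2 kg.
Tool frame: the origin (TCP) lies midway between the tips of the shut fingers; the grasp point (between the pads) lies manip.hold_point_z behind it (manip.hold_point_z is the distance from the TCP to the grasp point, in mm); z points along the fingers, y is the line along which they close (so a half turn about z gives the same grasp; the last joint's range is limited). The gripper opens to 85 mm and grips with 20 to 120 N. Pads are 22 mm wide; open, the fingers measure 114 mm over their backs; the gripper's body (76 mm by 85 mm) begins 54 mm behind the grasp point. The pads swing forward as they close: fully open they stand 13 mm farther back than shut.
Start: joints at [-1.338, 0.32, 1.565, -0, 1.257, -0.02], TCP at [143.819, -556.738, 231.338] pointing down, gripper open.
Joint ranges: [-3.11, 3.11], [-0.84, 2.01], [0.21, 2.61], [-1.34, 4.49], [0.05, 2.63], [-2.56, 2.56]. Speed limits (rad/s): [2.57, 2.57, 3.14, 3.14, 3.14, 3.14].

## Interface

Orientations are given as [roll, pitch, yaw] about the fixed x, y, z axes, in that order (R = Rz(yaw) Ry(pitch) Rx(roll)).
In Python, from bench import manip, eyes, monitor gives the robot as it stands (manip), with the cameras (eyes) and the readings (monitor).
- The arm moves only by the shell command python3 shift.py, which reads ROWS from standard input. ROWS is a JSON object whose key "steps" holds a list of rows, 1 to 5 of them, each of 5 numbers: the finger opening in mm, then dx, dy, dz in units of 50 mm, then a turn about the tool's z in units of 0.1 rad; each row shifts and turns the commanded pose from where the row before left it, along the tool's axes as they then stand; what a row does not reach is not made up. A row lasts 1/10 s, in which the tool goes at most 50 mm and 0.15 rad, less where a joint would pass 70% of its speed; a pose out of reach is approached as far as the arm can. The fingers move at their own pace and stop on an object; the grip force is fixed at half the most. Time passes only in rows, so rows that do not move let the fingers close. It prints the time, the measured TCP pose, the force, the opening and the grip force at its end. Input that does not fit is refused with a message, and nothing moves.
- monitor.sense(): the state, without advancing time (a new reading comes with each control period).
- eyes.snapshot(name): name is "side" or "top" or "wrist"; returns the picture (420x560x3 uint8, red, green, blue); there is no depth.
- eyes.get_calibration(name): a dict with "intrinsics" (3x3 intrinsics, pixels), "k1" (the pictures are not rectified: a ray, as slopes to the right and down, at radius r is drawn at 1 + k1 r^2 times it, then the intrinsics apply), "R" (3x3) and "t" (3): a world point X has camera coordinates R X + t. Camera axes: x right, y down, z forward; pixel columns grow to the right and rows downward; lengths in mm; the calibration is good to about 2 mm. A picture is of the moment at which its call begins: read the wrist's pose just before it. get_calibration takes no time and is no camera call; for the wrist camera it gives the pose at the moment of the call.
- manip.close_job(): hands the job in; it is judged then, once.
The state is a dict: "t": time; "joint_positions": joint angles; "joint_velocities": joint speeds; "joint_efforts": joint torques, N m; "tool_pos": TCP position; "tool_rot": TCP orientation; "wrist_force": force on the tool from outside, world axes, zero at the start; "torque": the same for the moment, N m; "gripper_width": finger opening in mm; "gripper_force": force on a finger pad.
Only numpy, scipy, OpenCV 4.12 (cv2) and the standard library are available. Lean on these libraries where they do the work, as an engineer would, in place of code of your own. Each camera call takes 0.05 s, during which the arm holds its last target. There are 200 camera calls.

## Task

Load the blue plate into the marking jig for clamping: push it with the fingertips, flat along the desk, in at the flared mouth and on under the low bridge until its leading edge sits squarely against the end stop, then move the robot clear. Only push the plate; never lift or tip it, and leave the spacer block, the USB stick and the tape roll where they are.

Things in the scene. Friction and masses are not known exactly. Their poses are not given: they have to be found in the camera images.
- plate: blue flat metal plate with a small hole at each corner, loose, 90 x 96 x 14 mm, 0.23 to 0.43 kg, lying on the desk (z = 0) before the jig's mouth, up to 0.35 rad askew and 8 mm right to 30 mm left of its axis. Origin: centre of its underside. x along its 90 mm length (parallel to the jig's x when loaded), y along its width, z up. Too wide to grasp; slides when pushed with 1 to 4 N.
- jig: marking jig, fixed on the desk: two smooth dark steel rails and an end stop (all 17 mm high) with a low aluminium bridge across; no floor. Origin: on the desk under the middle of the bridge. x points from mouth to stop, y to the left across the channel, z up. Channel 104 mm wide, rails from x = -20 mm to the stop. When home, the plate's origin is at this origin, its rear edge at x = -45 mm.
- bridge (a point): middle of the underside of the jig's aluminium bridge, 17 mm above the desk (3 mm above the plate's top). The bridge is 30 mm deep along the jig's x (x = -15 to +15 mm) and 136 mm long along y; its top is 29 mm above the desk, and a black thumb screw at each end (y = +-60 mm) reaches 43 mm.
- stop (a point): middle of the inner face of the end stop, 45 mm beyond the bridge's middle along the jig's x, 7 mm above the desk; the plate's leading edge comes to rest on this face. It is rigid.
- mouth (a point): middle of the jig's mouth, on the desk, 55 mm before the bridge's middle (jig x = -55 mm). From here the flared rail ends narrow from 125 mm apart to the 104 mm channel at x = -20 mm. A thin white cable, fixed, lies on the desk close to the right of the plate and behind it near the desk edge; the left side of the plate is clear for sideways pushes.
- spacer: bystander: bright aluminium spacer block with a hole, 25 x 40 x 40 mm, standing loose to the left (+y) of the jig. Origin: centre of its underside.
- stick: bystander: black USB stick, 17 x 48 x 8 mm, lying loose to the right (-y) of the jig. Origin: centre of its underside.
- tape: bystander: roll of black electrical tape, 53 mm across, 19 mm high, lying flat and loose to the right (-y) of the jig, beyond the USB stick. Origin: centre of its underside.

How it is judged:
By the outcome, as a careful person would: the job done as asked, in the order asked, and still so for the second after the job is handed in, with the robot touching nothing.
It also fails if it takes over 48 s, if anything falls off the work surface, if the arm or the gripper's body presses on something with over 40 N, if the wrist force passes 120 N, or if a joint passes its speed limit or range.

## Working session

There is one attempt and no reset: what is moved stays moved. The work goes in short steps, Python scripts to look and compute and a shell command to move; the robot and the scene stay as the last step left them, time stands still between calls to the robot, and variables do not carry over. Pictures are saved under pics/ and viewed, at most 10 in all, crops included, and the job is handed in when it is done.

```bash
ls; mkdir -p pics
python3 - <<'E'
from bench import manip, eyes, monitor
import cv2
for n in("top","side"):
    cv2.imwrite(f"pics/{n}0.png",cv2.resize(eyes.snapshot(n)[:,:,::-1],(800,600),interpolation=cv2.INTER_CUBIC))
    c=eyes.get_calibration(n);print(n,c)
s=monitor.sense();print(s["tool_pos"],s["tool_rot"],s["gripper_width"],manip.hold_point_z,s["t"])
E
```

```text
bench.py
pics
shift.py
top {'intrinsics': array([[475.32243629,   0.        , 280.20354327],
       [  0.        , 475.32243629, 219.87422577],
       [  0.        ,   0.        ,   1.        ]]), 'k1': -0.00838465154349695, 'R': array([[-0.00192155, -0.9994259 , -0.03382579],
       [-0.99637969,  0.00478847, -0.08487983],
       [ 0.08499307,  0.03354022, -0.99581687]]), 't': array([-163.50483572,  654.0661742 ,  843.58258765])}
side {'intrinsics': array([[501.70945323,   0.        , 281.13728359],
       [  0.        , 501.70945323, 208.02173574],
       [  0.        ,   0.        ,   1.        ]]), 'k1': -0.07813646556743829, 'R': array([[ 0.89993915, -0.43556455,  0.01982523],
       [-0.2182501 , -0.48936667, -0.84432645],
       [ 0.37746048,  0.75551557, -0.53546224]]), 't': array([-661.69060243,   95.54994601,  751.14051307])}
[ 143.73374363 -556.30622026  230.5768899 ] [-3.14002227e+00 -1.12222048e-05  2.52844745e-01] 85.23824647956883 18.700000000000003 0.1
```

View pics/top0.png

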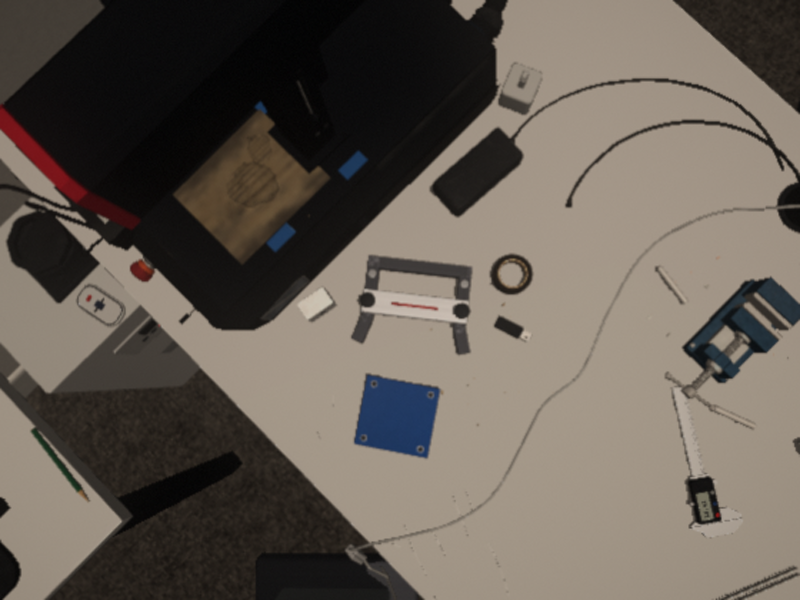

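View pics/side0.png

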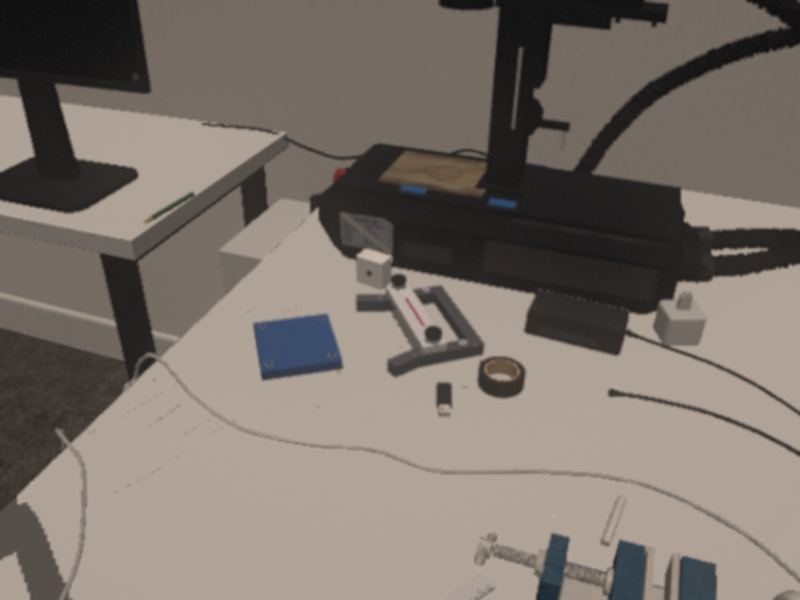

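The top view (800x600) shows the plate's corners at about (367,374), (440,387), (427,459) and (354,443). The bridge screws are at (367,299) and (461,311), and the stop is at the top near y≈265–275. The cable passes to the right and behind. Next is an enlarged crop.

```bash
cat > h.py <<'E'
import numpy as np,cv2
from bench import manip, eyes, monitor
def ray(n,uv,z,c=None):
    c=c or eyes.get_calibration(n)
    K,R,t=c["intrinsics"],c["R"],c["t"]
    uv=np.atleast_2d(np.array(uv,float))
    p=cv2.undistortPoints(uv[:,None],K,np.array([c["k1"],0,0,0,0.]))[:,0]
    d=np.c_[p,np.ones(len(p))]@R
    o=-R.T@t
    return o+d*((z-o[2])/d[:,2])[:,None]
def proj(n,X):
    c=eyes.get_calibration(n)
    return cv2.projectPoints(np.array(X,float).reshape(-1,1,3),cv2.Rodrigues(c["R"])[0],c["t"],c["intrinsics"],np.array([c["k1"],0,0,0,0.]))[0][:,0]
def plate(n,img):
    h=cv2.cvtColor(img,cv2.COLOR_RGB2HSV)
    m=((h[...,0]>100)&(h[...,0]<125)&(h[...,1]>110)&(h[...,2]>60)).astype(np.uint8)
    m=cv2.morphologyEx(m,cv2.MORPH_CLOSE,np.ones((5,5)))
    cs=cv2.findContours(m,0,1)[0];return max(cs,key=cv2.contourArea)[:,0]
E
python3 - <<'E'
from h import *
im=eyes.snapshot("top")
c=plate("top",im)
W=ray("top",c,14)
r=cv2.minAreaRect(W[:,:2].astype(np.float32));print(r,cv2.boxPoints(r))
x0,y0=236,165;k=3.6
cv2.imwrite("pics/top1.png",cv2.resize(im[y0:331,x0:376,::-1],None,fx=k,fy=k,interpolation=cv2.INTER_CUBIC))
E
```

```text
((524.2858276367188, -160.1748046875), (93.29613494873047, 87.4004135131836), 79.16341400146484) [[ 472.59467 -197.77501]
 [ 558.43646 -214.20702]
 [ 575.977   -122.5746 ]
 [ 490.1352  -106.14259]]
```

View pics/top1.png

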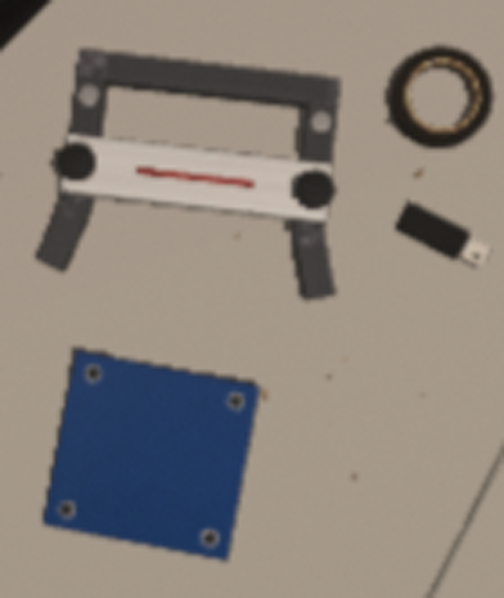

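The crop shows the screw tops at (76,162) and (314,189), the bridge corners at (67,135), (332,165), (327,222) and (62,190), and the stop's inner top edge from (105,86) to (302,104).

Run:
```python
from h import *
f=lambda p:np.array(p,float)/3.6+[236-.36,165-.36]
s=ray("top",f([(76,162),(314,189)]),43)
b=ray("top",f([(67,135),(332,165),(327,222),(62,190)]),29)
e=ray("top",f([(105,86),(302,104)]),17)
for P in(s,b,e):print(P[:,:2].round(1).tolist(),P.mean(0).round(1), np.linalg.norm(P[0]-P[1]))
for P in (s,b,b[[3,2]],e):
    d=P[0]-P[1];print("yaw",np.arctan2(-d[0],d[1]))
yaw=np.mean([np.arctan2(-(P[0]-P[1])[0],(P[0]-P[1])[1]) for P in (s,b,e)]+[0])*4/3
print(yaw)
```

```text
[[670.6, -124.2], [656.5, -242.5]] [ 663.6 -183.4   43. ] 119.14629434007836
[[685.9, -118.4], [669.9, -252.5], [641.1, -249.7], [657.9, -116.0]] [ 663.7 -184.1   29. ] 135.00872537785463
[[712.8, -136.9], [702.7, -238.2]] [ 707.7 -187.6   17. ] 101.8060933393938
yaw -0.1187563044605188
yaw -0.1191738766630073
yaw -0.125222094064228
yaw -0.09878271715778483
-0.11223763276043697
```

Jig origin is about (663.5, -183.8) with yaw -0.118. In the jig frame the plate sits at about (-141, +7) with yaw -0.07. I'll nudge it rightward at its left rear, which corrects both errors, then push it in with two fingertips.

The rows are not in the units I measure in: shifts go in units of 50 mm and turns go in units of 0.1 rad. I convert before sending: -35 mm is -0.7, 20 mm is 0.4, 0.124 rad is 1.24.

```bash
echo '{"steps":[[0, 0, 0, 0, 1.24], [0, 0, 0, 0, 1.24], [0, 0, 0, 0, 1.23], [0, 0.4, -0.7, 0, 0], [0, 0.4, -0.7, 0, 0]]}' | python3 shift.py; echo '{"steps":[[0, 0.5, -0.8, 0, 0], [0, 0.5, -0.8, 0, 0], [0, 0.5, -0.8, 0, 0], [0, 0.5, -0.8, 0, 0], [0, 0.5, -0.8, 0, 0]]}' | python3 shift.py;  echo '{"steps":[[0, 0.5, -0.8, 0, 0], [0, 0.5, -0.8, 0, 0], [0, 0.5, -0.8, 0, 0], [0, 0.5, -0.8, 0, 0], [0, 0.4, -0.8, 0, 0]]}' | python3 shift.py
cat >> h.py <<'E'
O=np.array([663.5,-183.8]);Y=-0.118
Rj=np.array([[np.cos(Y),-np.sin(Y)],[np.sin(Y),np.cos(Y)]])
def jig(p):return (np.atleast_2d(p)[:,:2]-O)@Rj
def st():
    s=monitor.sense();print("t",round(s["t"],2),"jig",jig(s["tool_pos"]).round(1),"z",s["tool_pos"][2].round(1),"yaw rel",round(s["tool_rot"][2]-Y,4),"F",(s["wrist_force"][:2]@Rj).round(1),s["wrist_force"][2].round(1),"w",round(s["gripper_width"],1))
def where(n="top"):
    im=eyes.snapshot(n);r=cv2.minAreaRect(ray(n,plate(n,im),14)[:,:2].astype(np.float32))
    a=np.radians(r[2])-Y; a=(a+np.pi/4)%(np.pi/2)-np.pi/4
    print(n,"plate jig",jig(r[0]).round(1),"yaw",round(a,3),np.round(r[1],1))
E
python3 -c "
from h import *
st();where('side')"
```

```text
t: 0.65
tool_pos: [191.8, -491.4, 230.6]
tool_rot: [-3.141, 0.0, -0.121]
wrist_force: [0.6, 0.3, 0.6]
gripper_width: 12.4
gripper_force: 0.0
t: 1.15
tool_pos: [340.2, -306.4, 231.3]
tool_rot: [3.141, -0.0, -0.119]
wrist_force: [0.5, 0.3, 0.5]
gripper_width: 0.4
gripper_force: 0.0
t: 1.65
tool_pos: [483.4, -121.8, 231.2]
tool_rot: [3.141, -0.0, -0.118]
wrist_force: [0.7, 0.2, 0.3]
gripper_width: -0.0
gripper_force: 0.0
t 1.65 jig [[-186.1   40.3]] z 231.2 yaw rel 0.0002 F [0.7 0.3] 0.3 w -0.0
side plate jig [[-144.2    3.3]] yaw -0.071 [90.5 83.9]
```

Converted, -32 mm is -0.64.

```bash
echo '{"steps":[[0, 0, -0.64, 0, 0], [0, 0, 0, 0, 0]]}' | python3 shift.py; python3 -c "
from h import *
st();where('top')"
```

```text
t: 1.9
tool_pos: [486.1, -89.2, 230.9]
tool_rot: [-3.14, 0.001, -0.114]
wrist_force: [0.7, 0.6, 0.6]
gripper_width: 0.2
gripper_force: 0.0
t 1.9 jig [[-187.3   73.1]] z 230.9 yaw rel 0.0035 F [0.6 0.7] 0.6 w 0.2
top plate jig [[-141.     7.2]] yaw -0.072 [93.3 87.4]
```

Converted, 40 mm is 0.8, -19 mm is -0.38.

```bash
echo '{"steps":[[0, 0.34, -0.38, 0, 0], [0, 0, 0, 0.8, 0], [0, 0, 0, 0.9, 0], [0, 0, 0, 0.9, 0], [0, 0, 0, 0.8, 0]]}' | python3 shift.py; echo '{"steps":[[0, 0, 0, 0.6, 0], [0, 0, 0, 0.3, 0], [0, 0, 0, 0.14, 0], [0, 0, 0, 0, 0]]}' | python3 shift.py; python3 -c "
from h import *
st()
im=eyes.snapshot('side');cv2.imwrite('pics/side1.png',cv2.resize(im[190:300,130:330,::-1],None,fx=4,fy=4,interpolation=cv2.INTER_CUBIC))"
```

```text
t: 2.45
tool_pos: [504.3, -76.2, 59.5]
tool_rot: [3.141, 0.0, -0.119]
wrist_force: [0.6, -0.6, 0.2]
gripper_width: 0.1
gripper_force: 0.0
t: 2.85
tool_pos: [504.7, -75.8, 8.7]
tool_rot: [3.141, 0.002, -0.119]
wrist_force: [-0.1, 0.7, -0.2]
gripper_width: -0.2
gripper_force: 0.0
t 2.85 jig [[-170.5   88.5]] z 8.7 yaw rel -0.0011 F [-0.2  0.6] -0.2 w -0.2
```

View pics/side1.png

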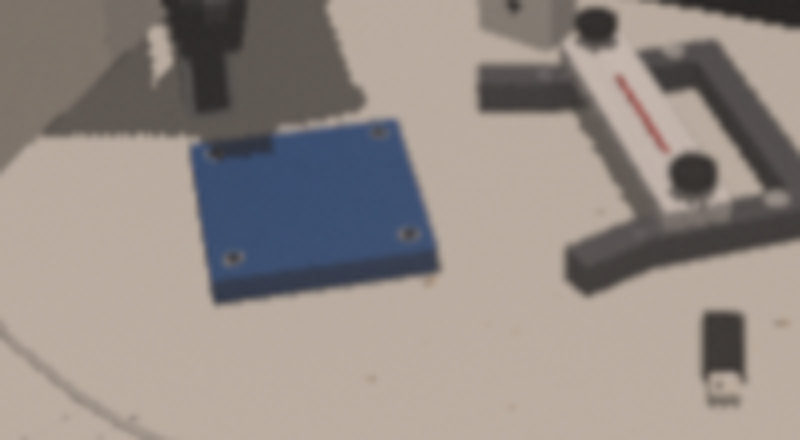

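The closed fingertips sit off the plate's left rear, with about 20 mm of gap. I'm approaching gently.

Converted, 3 mm is 0.06, 2 mm is 0.04.

```bash
echo '{"steps":[[0, 0, 0.06, 0.04, 0], [0, 0, 0.06, 0, 0], [0, 0, 0.06, 0, 0], [0, 0, 0.06, 0, 0], [0, 0, 0, 0, 0]]}' | python3 shift.py | grep -v grip; python3 -c "
from h import *
st()";echo '{"steps":[[0, 0, 0.06, 0, 0], [0, 0, 0.06, 0, 0], [0, 0, 0.06, 0, 0], [0, 0, 0.06, 0, 0], [0, 0, 0, 0, 0]]}' | python3 shift.py | grep -v grip; python3 -c "
from h import *
st()
where('side')"
```

```text
t: 3.4
tool_pos: [503.8, -87.3, 7.6]
tool_rot: [3.141, -0.001, -0.119]
wrist_force: [-0.5, 0.3, -0.9]
t 3.4 jig [[-169.9   77. ]] z 7.6 yaw rel -0.0006 F [-0.5  0.2] -0.9 w 0.2
t: 3.9
tool_pos: [502.5, -99.2, 7.5]
tool_rot: [3.141, -0.001, -0.118]
wrist_force: [-0.1, -0.3, 2.9]
t 3.9 jig [[-169.8   65. ]] z 7.5 yaw rel -0.0005 F [-0.1 -0.3] 2.9 w -0.3
side plate jig [[-144.3    3.7]] yaw -0.07 [90.6 84.2]
```

Converted, 2 mm is 0.04.

```bash
echo '{"steps":[[0, 0, 0.04, 0, 0], [0, 0, 0.04, 0, 0], [0, 0, 0, 0, 0]]}' | python3 shift.py | grep -v grip; python3 -c "
from h import *
st()
where('side')
im=eyes.snapshot('side');cv2.imwrite('pics/side2.png',cv2.resize(im[190:300,130:330,::-1],None,fx=4,fy=4,interpolation=cv2.INTER_CUBIC))"
```

```text
t: 4.25
tool_pos: [501.7, -102.6, 7.5]
tool_rot: [-3.141, 0.0, -0.119]
wrist_force: [-1.3, 3.1, 5.3]
t 4.25 jig [[-170.2   61.6]] z 7.5 yaw rel -0.0005 F [-1.7  2.9] 5.3 w 0.0
side plate jig [[-143.8    1.4]] yaw -0.046 [90.8 84.3]
```

View pics/side2.png

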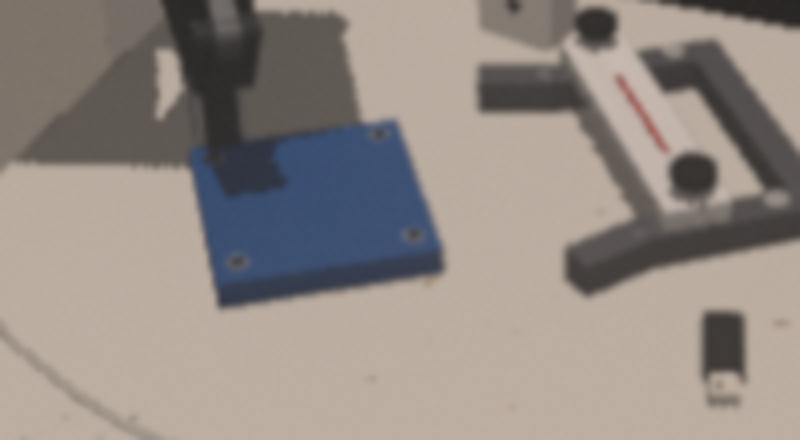

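Plate has rotated toward square, but the upward force is odd, so I'll check whether the tip is beside the plate or on it.

```bash
python3 - <<'E'
from h import *
s=monitor.sense();p=s["tool_pos"]
ux=np.r_[Rj[:,0],0];uy=np.r_[Rj[:,1],0]
for dz in(-7.5,0,7):print(dz,((proj("side",[p+[0,0,dz]-uy*8-ux*11,p+[0,0,dz]-uy*8+ux*11])-[130,190])*4).round().tolist())
print(s["torque"])
E
echo '{"steps":[[0, 0, -0.1, 0, 0], [0, 0, -0.1, 0, 0], [0, 0, 0, 0, 0]]}' | python3 shift.py | grep -v grip; python3 -c "
from h import *
st()
where('side');where('top')
im=eyes.snapshot('side');cv2.imwrite('pics/side3.png',cv2.resize(im[205:265,165:245,::-1],None,fx=9,fy=9,interpolation=cv2.INTER_CUBIC))"
```

```text
-7.5 [[199.0, 171.0], [250.0, 162.0]]
0 [[197.0, 156.0], [248.0, 148.0]]
7 [[196.0, 143.0], [247.0, 134.0]]
[0.45487543 0.08424341 0.02818445]
t: 4.65
tool_pos: [502.7, -92.3, 6.9]
tool_rot: [3.142, 0.001, -0.117]
wrist_force: [1.0, -0.5, -0.0]
t 4.65 jig [[-170.4   71.9]] z 6.9 yaw rel 0.0005 F [ 1.1 -0.3] -0.0 w -0.3
side plate jig [[-143.7    1.9]] yaw -0.053 [91.7 84.1]
top plate jig [[-140.3    5.4]] yaw -0.053 [93.5 87.5]
```

View pics/side3.png

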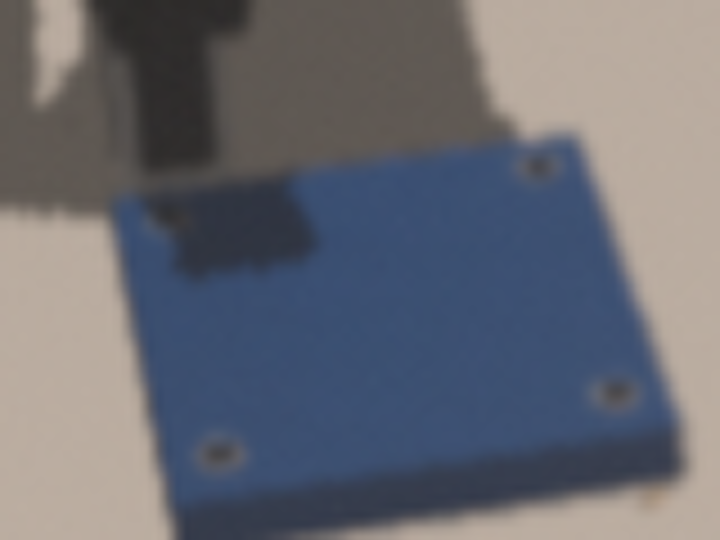

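Backing off removes all force, so the tapered tip was bearing on the plate's top edge. I'll go 4 mm lower and push again.

```bash
echo '{"steps":[[0, 0, 0, 0.08, 0], [0, 0, 0.08, 0, 0], [0, 0, 0.08, 0, 0], [0, 0, 0.06, 0, 0], [0, 0, 0, 0, 0]]}' | python3 shift.py | grep -v grip; python3 -c "
from h import *
st();where('side')";echo '{"steps":[[0, 0, 0.04, 0, 0], [0, 0, 0.04, 0, 0], [0, 0, 0, 0, 0]]}' | python3 shift.py | grep -v grip; python3 -c "
from h import *
st();where('side');where('top')"
```

```text
t: 5.3
tool_pos: [501.7, -104.4, 3.3]
tool_rot: [3.141, -0.0, -0.119]
wrist_force: [-0.6, 0.4, 0.2]
t 5.3 jig [[-170.    59.8]] z 3.3 yaw rel -0.0008 F [-0.6  0.3] 0.2 w -0.6
side plate jig [[-141.5   -4.6]] yaw 0.011 [91.6 84.9]
t: 5.65
tool_pos: [501.2, -107.9, 3.3]
tool_rot: [3.142, 0.0, -0.118]
wrist_force: [0.0, 0.3, 1.2]
t 5.65 jig [[-170.1   56.2]] z 3.3 yaw rel -0.0004 F [-0.   0.3] 1.2 w 0.0
side plate jig [[-140.7   -7.5]] yaw 0.043 [90.8 85.2]
top plate jig [[-137.2   -3.7]] yaw 0.036 [93.6 87.7]
```

The plate slightly overshot to (−137, −3.7) with yaw +0.036, which is fine. The two-finger push will square it, and I'll bias the push slightly left. Now going round behind it.

Converted, -40 mm is -0.8, 36 mm is 0.72.

```bash
echo '{"steps":[[0, 0, -0.24, 0, 0], [0, -0.8, 0, 0, 0], [50, 0, 0.7, 0, 0], [50, 0, 0.72, 0, 0], [50, 0, 0, 0, 0]]}' | python3 shift.py | grep -v grip;  python3 -c "
from h import *
st();where('side');where('top')
im=eyes.snapshot('side');cv2.imwrite('pics/side4.png',cv2.resize(im[190:300,130:330,::-1],None,fx=4,fy=4,interpolation=cv2.INTER_CUBIC))"
```

```text
t: 6.25
tool_pos: [455.2, -164.0, 3.6]
tool_rot: [3.14, -0.002, -0.121]
wrist_force: [-0.4, -0.3, -0.1]
t 6.25 jig [[-209.1   -4.9]] z 3.6 yaw rel -0.0032 F [-0.3 -0.4] -0.1 w 43.4
side plate jig [[-140.9   -8.6]] yaw 0.04 [89.5 85.5]
top plate jig [[-137.3   -3.8]] yaw 0.034 [93.5 87.7]
```

View pics/side4.png

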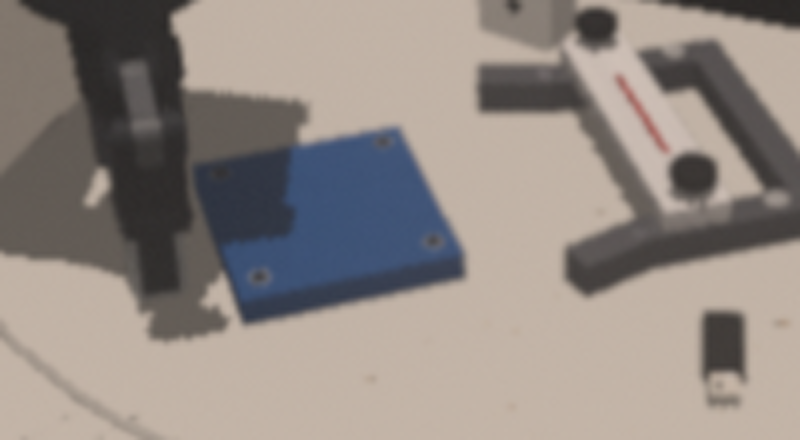

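Fingertips are behind the plate, low and centred. I'm lowering slightly and beginning the push.

Converted, 5 mm is 0.1, 2.5 mm is 0.05.

```bash
echo '{"steps":[[50, 0, 0, 0.05, 0], [50, 0.1, 0, 0, 0], [50, 0.1, 0, 0, 0], [50, 0.1, 0, 0, 0], [50, 0.1, 0, 0, 0]]}' | python3 shift.py | grep -v grip;  python3 -c "
from h import *
st()"
echo '{"steps":[[50, 0.1, 0, 0, 0], [50, 0.1, 0, 0, 0], [50, 0.1, 0, 0, 0], [50, 0.1, 0, 0, 0], [50, 0.1, 0, 0, 0]]}' | python3 shift.py | grep -v grip; python3 -c "
from h import *
st();where('side');where('top')"
```

```text
t: 6.9
tool_pos: [474.3, -163.5, 0.7]
tool_rot: [-3.141, 0.002, -0.118]
wrist_force: [-2.1, -0.0, 1.6]
t 6.9 jig [[-190.3   -2.2]] z 0.7 yaw rel 0.0003 F [-2.1 -0.3] 1.6 w 50.0
t: 7.4
tool_pos: [499.8, -167.1, 0.7]
tool_rot: [3.141, -0.0, -0.118]
wrist_force: [-1.5, 0.6, 0.2]
t 7.4 jig [[-164.6   -2.7]] z 0.7 yaw rel -0.0003 F [-1.6  0.4] 0.2 w 50.1
side plate jig [[-108.6  -10.3]] yaw -0.006 [89.5 80.7]
top plate jig [[-104.7   -6. ]] yaw -0.001 [92.8 85.1]
```

```bash
echo '{"steps":[[50, 0.08, -0.02, 0, 0], [50, 0.08, -0.02, 0, 0], [50, 0.08, -0.02, 0, 0], [50, 0.08, -0.02, 0, 0], [50, 0.08, -0.02, 0, 0]]}' | python3 shift.py | grep -v grip; python3 -c "
from h import *
st();where('side');where('top')"
```

```text
t: 8.0
tool_pos: [520.0, -164.3, 0.8]
tool_rot: [3.142, 0.0, -0.118]
wrist_force: [-2.2, -0.1, 1.6]
t 8.0 jig [[-144.8    2.5]] z 0.8 yaw rel -0.0002 F [-2.2 -0.4] 1.6 w 49.9
side plate jig [[-89.3  -4.5]] yaw -0.0 [91.2 81.9]
top plate jig [[-83.2  -0.9]] yaw -0.003 [93.1 81.2]
```

Plate follows the fingers with no slip and is now at y≈-0.9, square. Pushing on straight.

Converted, 6 mm is 0.12, -0.5 mm is -0.01.

```bash
echo '{"steps":[[50, 0.12, -0.01, 0, 0], [50, 0.12, -0.01, 0, 0], [50, 0.12, 0, 0, 0], [50, 0.12, 0, 0, 0], [50, 0.12, 0, 0, 0]]}' | python3 shift.py | grep -v grip; python3 -c "
from h import *
st();where('side')"; echo '{"steps":[[50, 0.1, 0, 0, 0], [50, 0.1, 0, 0, 0], [50, 0.1, 0, 0, 0], [50, 0.1, 0, 0, 0], [50, 0.1, 0, 0, 0]]}' | python3 shift.py | grep -v grip; python3 -c "
from h import *
st();a=eyes.snapshot('side')[190:300,200:330,::-1];b=eyes.snapshot('top')[150:290,220:360,::-1]
cv2.imwrite('pics/both.png',np.hstack([cv2.resize(a,(473,400),interpolation=2),cv2.resize(b,(320,400),interpolation=2)]))"
```

```text
t: 8.6
tool_pos: [550.2, -167.0, 0.8]
tool_rot: [3.142, -0.0, -0.118]
wrist_force: [-0.8, -0.3, 0.2]
t 8.6 jig [[-114.5    3.4]] z 0.8 yaw rel -0.0003 F [-0.8 -0.4] 0.2 w 49.9
side plate jig [[-56.7  -3.1]] yaw -0.013 [93.6 79.2]
t: 9.15
tool_pos: [574.9, -169.9, 0.8]
tool_rot: [3.142, -0.0, -0.118]
wrist_force: [-1.9, -0.4, -1.0]
t 9.15 jig [[-89.7   3.4]] z 0.8 yaw rel -0.0002 F [-1.9 -0.6] -1.0 w 49.7
```

View pics/both.png

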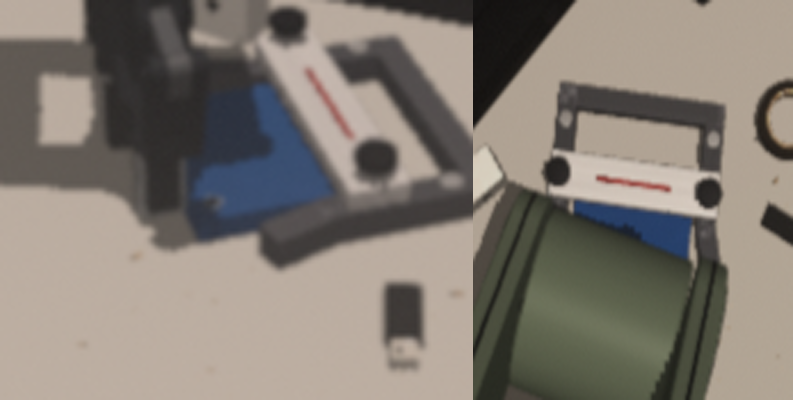

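The plate is centred between the rails, with its leading edge under the bridge. Both views show no rail contact. The remaining distance is about 32 mm, so I'll slow down at the end.

Converted, 5 mm is 0.1, 4 mm is 0.08.

```bash
echo '{"steps":[[50, 0.1, 0, 0, 0], [50, 0.1, 0, 0, 0], [50, 0.1, 0, 0, 0], [50, 0.1, 0, 0, 0], [50, 0.08, 0, 0, 0]]}' | python3 shift.py | grep force; echo '{"steps":[[50, 0.04, 0, 0, 0], [50, 0, 0, 0, 0]]}' | python3 shift.py | grep force; python3 -c "
from h import *
st()";  echo '{"steps":[[50, 0.03, 0, 0, 0], [50, 0, 0, 0, 0]]}' | python3 shift.py | grep force; python3 -c "
from h import *
st()"
```

```text
wrist_force: [-2.1, 0.5, 1.3]
gripper_force: 1.0
wrist_force: [0.5, -0.2, 0.4]
gripper_force: 0.0
t 9.95 jig [[-63.3   3.4]] z 0.9 yaw rel -0.0002 F [ 0.5 -0.2] 0.4 w 50.1
wrist_force: [-1.4, -0.5, 1.0]
gripper_force: 0.7
t 10.15 jig [[-62.6   3.4]] z 0.8 yaw rel -0.0002 F [-1.3 -0.7] 1.0 w 49.6
```

```bash
for i in 1 ; do echo '{"steps":[[50, 0.03, 0, 0, 0], [50, 0, 0, 0, 0]]}' | python3 shift.py | grep wrist; echo '{"steps":[[50, 0.02, 0, 0, 0], [50, 0, 0, 0, 0]]}' | python3 shift.py | grep wrist; echo '{"steps":[[50, 0.02, 0, 0, 0], [50, 0, 0, 0, 0]]}' | python3 shift.py | grep wrist;  python3 -c "
from h import *
st()"; done
```

```text
wrist_force: [-1.4, 0.3, 0.6]
wrist_force: [-1.6, -0.1, 0.8]
wrist_force: [-0.9, 0.6, 1.4]
t 10.75 jig [[-58.9   3.4]] z 0.8 yaw rel -0.0002 F [-0.9  0.5] 1.4 w 50.0
```

```bash
echo '{"steps":[[50, 0.02, 0, 0, 0], [50, 0, 0, 0, 0]]}' | python3 shift.py | grep wrist; echo '{"steps":[[50, 0.02, 0, 0, 0], [50, 0, 0, 0, 0]]}' | python3 shift.py | grep wrist; python3 -c "
from h import *
st();a=eyes.snapshot('side')[190:290,230:350,::-1];b=eyes.snapshot('top')[160:230,240:340,::-1]
cv2.imwrite('pics/both2.png',np.hstack([cv2.resize(a,(400,333),interpolation=2),cv2.resize(b,(400,333),interpolation=2)]))"
```

```text
wrist_force: [-1.7, 0.9, 0.5]
wrist_force: [-2.0, 0.7, 2.1]
t 11.15 jig [[-57.1   3.4]] z 0.8 yaw rel -0.0002 F [-2.1  0.4] 2.1 w 49.9
```

View pics/both2.png

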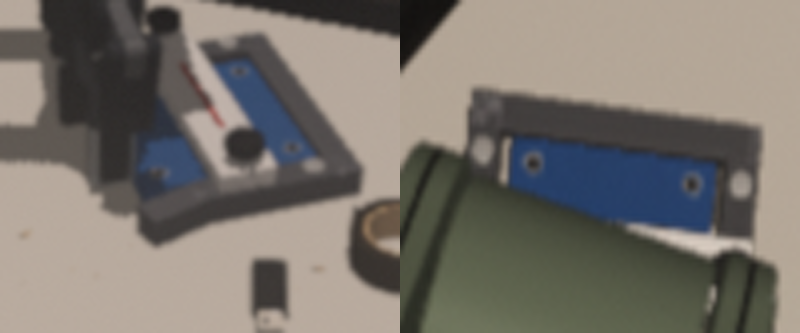

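The leading edge is nearly at the stop, with only a thin dark line between them. Continuing until the force rises.

Converted, 1 mm is 0.02.

```bash
echo '{"steps":[[50, 0.02, 0, 0, 0], [50, 0, 0, 0, 0]]}' | python3 shift.py | grep wrist; echo '{"steps":[[50, 0.014, 0, 0, 0], [50, 0, 0, 0, 0]]}' | python3 shift.py | grep wrist; python3 -c "
from h import *
st()"
```

```text
wrist_force: [-6.0, 0.6, 3.2]
wrist_force: [-6.5, 0.4, 5.3]
t 11.65 jig [[-57.    3.4]] z 0.7 yaw rel -0.0002 F [-6.5 -0.4] 5.3 w 50.2
```

Stalled against the stop. One more firm press will seat it squarely, then I'll back off.

```bash
echo '{"steps":[[50, 0.02, 0, 0, 0], [50, 0.02, 0, 0, 0], [50, 0, 0, 0, 0]]}' | python3 shift.py | grep wrist; python3 -c "
from h import *
st()"; echo '{"steps":[[50, -0.1, 0, 0, 0], [50, -0.3, 0, 0, 0], [50, -0.6, 0, 0, 0], [50, -0.6, 0, 0, 0], [50, -0.6, 0, -0.6, 0]]}' | python3 shift.py|grep wrist; echo '{"steps":[[50, -0.6, 0, -0.8, 0], [50, -0.6, 0, -0.8, 0], [50, 0, 0, -0.8, 0], [50, 0, 0, 0, 0], [50, 0, 0, 0, 0]]}' | python3 shift.py|grep pos; python3 -c "
from h import *
st();a=eyes.snapshot('side')[190:290,230:350,::-1];b=eyes.snapshot('top')[160:250,240:340,::-1]
cv2.imwrite('pics/both3.png',np.hstack([cv2.resize(a,(400,333),interpolation=2),cv2.resize(b,(400,360),interpolation=2)[:333]]))"
```

```text
wrist_force: [-11.0, 0.1, 8.5]
t 11.95 jig [[-57.    3.4]] z 0.7 yaw rel -0.0001 F [-10.9  -1.2] 8.5 w 50.2
wrist_force: [-0.1, 0.8, -0.0]
tool_pos: [443.5, -154.6, 152.0]
t 12.95 jig [[-221.9    3.1]] z 152.0 yaw rel -0.0002 F [-0.9  0.8] -0.3 w 49.7
```

View pics/both3.png

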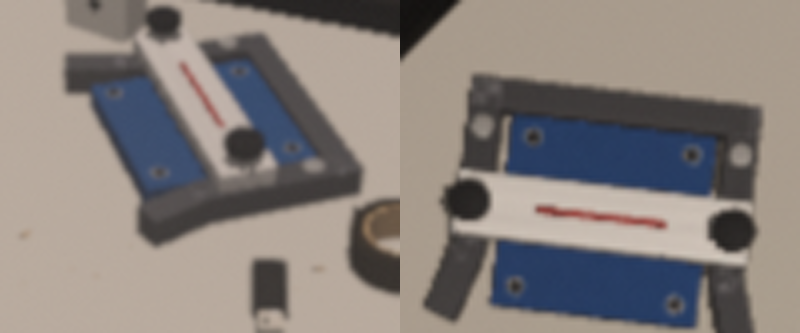

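The plate is under the bridge with its leading edge parallel to and on the stop. The front holes at (533,137) and (692,155) have slope 0.113, and the bridge has 0.114. The USB stick, tape and spacer look untouched, and the robot is clear.

```bash
python3 -c "
from bench import manip, eyes, monitor
print(manip.close_job())"
```

```text
the job is handed in; nothing more can be done
None
```

The plate is in the jig, pushed flat under the bridge and square against the end stop; the robot is clear, the bystanders look unmoved, and the job was handed in at about 13 s.

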